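# Make up the jar kit and the vial kit

## Robot

A 6-joint arm with a two-finger parallel gripper is mounted at the origin on the work surface; the furniture and walls round the work are solid. World frame = base frame: x ahead of the robot, y to its left, z up, the work surface at z = 0. Lengths are in m, angles in rad, forces in N, time in s.
With the tool pointing down it reaches from about 0.35 to 0.775 m from the base axis. Payload 7.3 kg.
Tool frame: the origin (TCP) lies on the centre line of the jaws, within the pads' length; the fingertips stand 17 mm ahead of it and the grasp point (between the pads) lies 2 mm behind it (robot.tip_extent is the distance from the TCP to the fingertips, in m); z points along the fingers, y is the line along which they close (so a half turn about z gives the same grasp; the last joint's range is limited). The gripper opens to 92 mm and grips with 3 to 60 N. Pads are 19 mm wide; open, the fingers measure 130 mm over their backs; the gripper's body (75 mm by 190 mm) begins 47 mm behind the grasp point.
Start: joints at [-1.255, 0.342, 1.524, -0, 1.275, -0.146], TCP at [0.234, -0.47, 0.244] pointing down, gripper open.
Joint ranges: [-2.53, 2.53], [-0.77, 2.02], [0.04, 2.7], [-1, 4.14], [0.28, 2.66], [-3.11, 3.11]. Speed limits (rad/s): [2.57, 2.57, 3.14, 3.14, 3.14, 3.14].

## Interface

Orientations are given as [roll, pitch, yaw] about the fixed x, y, z axes, in that order (R = Rz(yaw) Ry(pitch) Rx(roll)).
In Python, from cell import robot gives the robot as it stands.
- The arm moves only by the tool step_arm, never from a script. Its argument "motion" is a list of rows, each a list of 2 entries, a list of its own where there are three numbers: the shift along the tool's x, y, z in units of 60 mm (1.0 is 60 mm), then the turn about the tool's z in rad. In form: [[[x, y, z], spin], ...]. A call has 1 to 10 rows; each row is the pose to reach, as a shift and turn from the pose commanded when the call began, along the tool's axes at that moment; what a row does not reach only later rows make up. A row lasts 1/8 s, in which the tool goes at most 62.5 mm and 10.7 degrees, less where a joint would pass 70% of its speed; a pose out of reach is approached as far as the arm can. A call with a gripper value outside its range is refused whole. "hand" is the closure in counts, from 0 (fully open) to 255 (shut), set as the call begins (left out, the last holds). The fingers move at their own pace and stop on an object; "squeeze" is the grip in N (left out, the last holds). Time passes only in rows, so rows that repeat a pose let the fingers close. It gives the time, the measured TCP pose, the force, the opening and the grip force at its end, in the units of the state.
- robot.observe(): the state, without advancing time (a new reading comes with each control period).
- robot.read_camera(name): name is "scene" or "top" or "wrist"; returns a dict with "pixels" (480x640x3 uint8, red, green, blue), "intrinsics" (3x3 intrinsics, pixels), "xyz" and "rotation" of the camera in the world; the wrist camera has in their place "T_tool_cam" (4x4, takes a point from camera to tool coordinates, whose origin is the TCP and whose axes are the flange's). Camera axes: x right, y up, looking along -z (the intrinsics and any distortion apply to the point x, -y, -z); pixel columns grow to the right and rows downward; lengths in m; the calibration is good to about 2 mm. A picture is of the moment at which its call begins: read the wrist's pose just before it. There is no depth.
- robot.hand_in(): hands the job in; it is judged then, once.
The state is a dict: "time": time; "qpos": joint angles; "qvel": joint speeds; "joint_efforts": joint torques, N m; "tool_pos": TCP position; "tool_rot": TCP orientation; "contact_force": force on the tool from outside, world axes, zero at the start; "torque": the same for the moment, N m; "opening": finger opening in m; "grip_force": force on a finger pad.
Only numpy, scipy, OpenCV 4.12 (cv2) and the standard library are available. Lean on these libraries where they do the work, as an engineer would, in place of code of your own. Each camera call takes 0.05 s, during which the arm holds its last target. There are 200 camera calls.

## Task

Make up the two sample kits from the stock on the bench. Into the tray that already holds the spatula go the smaller jar and the largest check weight; into the tray with the tweezers go the grinder, the middle check weight and the vial that stands by itself. Set each thing down, without dropping it, upright in the well made for it, and leave the smallest weight, the big jar, the beaker and everything else where they are.

Things in the scene. Friction and masses are not known exactly. Their poses are not given: they have to be found in the camera images.
- jar_kit_tray: white tray with grey insert, 104 (x) by 192 (y) by 18 mm, standing firm; origin: centre of its underside, z up. A spatula lies already in the slot along its +x side, below the deck, and stays. Insert deck 16.5 mm, flat floor of the round wells 6.5 mm above the origin; wells' centres at x = -14 mm: jar's well, 62 mm diameter, at y = -45 mm; largest weight's, 46 mm, at y = +38 mm
- vial_kit_tray: white tray with grey insert, 104 (x) by 192 (y) by 18 mm, standing firm; origin: centre of its underside, z up. A pair of tweezers lies already in the slot along its +x side, below the deck, and stays. Insert deck 16.5 mm, flat floor of the round wells 6.5 mm above the origin; wells' centres at x = -14 mm: grinder's well, 65 mm diameter, at y = -55 mm; middle weight's, 40 mm, at y = +10 mm; vial's, 30 mm, at y = +57 mm
- sample_jar_center (a point): the smaller of the two glass jars, white metal screw cap, upright cylinder 48 mm in diameter and 61 mm high, about 0.16 kg; this point is at its centre, half-way up; z is its axis
- grinder_center (a point): low round sample grinder, dark ribbed top on a pale base, 51 mm in diameter and 33 mm high, standing flat, about 0.12 kg, its top does not turn; this point is at its centre, half-way up; z is its axis
- weight_large_center (a point): the largest of three check weights (upright round metal weights with a neck and a knob on top): pale steel, 32 mm in diameter and 42 mm high, about 0.2 kg; it can be gripped as a plain cylinder of that diameter over its whole height; this point is at its centre, half-way up; z is its axis
- weight_middle_center (a point): the middle one of the three check weights: brass, 26 mm in diameter and 34 mm high, about 0.1 kg; can be gripped as a plain cylinder; this point is at its centre, half-way up; z is its axis
- vial_center (a point): small upright glass vial with a screw cap, standing alone on the bench (not one of those in the rack), 16 mm in diameter and 50 mm high, about 14 g; this point is at its centre, half-way up; z is its axis
- weight_small_center (a point): the smallest of the three check weights: brass, 21 mm in diameter and 28 mm high; it is not wanted and stays where it stands among the stock; this point is half-way up
- big_jar_center (a point): the bigger glass jar, black screw cap, 58 mm in diameter and 76 mm high; not wanted, stays where it stands; this point is half-way up
- beaker_center (a point): empty glass beaker, 56 mm in diameter and 70 mm high; not wanted, stays where it stands; this point is half-way up
There are look-alikes about, which are no part of the job. Leave any pink look-alike of the part that bears weight_middle_center alone.

How it is judged:
At the end, for the whole second after the job is handed in: All five stand released and still in their own wells: centre within 9 mm of the well's centre (tray x and y) and 4 mm of the seated height, upright within 0.12 rad; the smallest weight, the big jar and the beaker within 20 mm of where they stood (x of sample_jar_center in the frame of jar_kit_tray between -0.023 and -0.005 m and y of sample_jar_center in the frame of jar_kit_tray between -0.054 and -0.036 m and z of sample_jar_center in the frame of jar_kit_tray between 0.033 and 0.041 m and angle between each of sample_jar_center, weight_large_center, grinder_center, weight_middle_center, vial_center's own z axis and vertical below 0.12 rad and linear speed of each of sample_jar, weight_large, grinder, weight_middle, vial below 0.02 m/s and contact force between each of sample_jar, weight_large, grinder, weight_middle, vial and the fingers below 0.05 N and x of weight_large_center in the frame of jar_kit_tray between -0.023 and -0.005 m and y of weight_large_center in the frame of jar_kit_tray between 0.029 and 0.047 m and z of weight_large_center in the frame of jar_kit_tray between 0.0235 and 0.0315 m and x of grinder_center in the frame of vial_kit_tray between -0.023 and -0.005 m and y of grinder_center in the frame of vial_kit_tray between -0.064 and -0.046 m and z of grinder_center in the frame of vial_kit_tray between 0.019 and 0.027 m and x of weight_middle_center in the frame of vial_kit_tray between -0.023 and -0.005 m and y of weight_middle_center in the frame of vial_kit_tray between 0.001 and 0.019 m and z of weight_middle_center in the frame of vial_kit_tray between 0.0195 and 0.0275 m and x of vial_center in the frame of vial_kit_tray between -0.023 and -0.005 m and y of vial_center in the frame of vial_kit_tray between 0.048 and 0.066 m and z of vial_center in the frame of vial_kit_tray between 0.0275 and 0.0355 m and distance of each of weight_small_center, big_jar_center, beaker_center from where it was at the start of the episode below 0.02 m); the robot touches nothing.
It fails at once if the smallest weight is pushed or carried away from where it stood (more than 20 mm) (distance of weight_small_center from where it was at the start of the episode above 0.02 m).
It fails at once if the big jar is pushed or carried away from where it stood (more than 20 mm) (distance of big_jar_center from where it was at the start of the episode above 0.02 m).
It fails at once if the beaker is pushed or carried away from where it stood (more than 20 mm) (distance of beaker_center from where it was at the start of the episode above 0.02 m).
It fails at once if one of the five things is dropped: it falls freely from more than about 20 mm (faster than 0.6 m/s while the fingers do not touch it) ((linear speed of sample_jar above 0.6 m/s and contact force between sample_jar and the fingers below 0.01 N) or (linear speed of weight_large above 0.6 m/s and contact force between weight_large and the fingers below 0.01 N) or (linear speed of grinder above 0.6 m/s and contact force between grinder and the fingers below 0.01 N) or (linear speed of weight_middle above 0.6 m/s and contact force between weight_middle and the fingers below 0.01 N) or (linear speed of vial above 0.6 m/s and contact force between vial and the fingers below 0.01 N)).
It also fails if it takes over 109 s, if anything falls off the work surface, if the arm or the gripper's body presses on something with over 40 N, if the wrist force passes 120 N, or if a joint passes its speed limit or range.

## Working session

There is one attempt and no reset: what is moved stays moved. The work goes in short steps, Python scripts to look and compute and a tool call to move; the robot and the scene stay as the last step left them, time stands still between calls to the robot, and variables do not carry over. Pictures are saved under pics/ and viewed, at most 14 in all, crops included, and the job is handed in when it is done.

Besides the shell and the picture viewer there is one more tool, called after "Emit:" by a JSON object that holds its "op" and its "data". step_arm: Moves the arm, as the interface text tells. Its arguments: {"type":"object","properties":{"motion":{"type":"array"},"hand":{"type":"number"},"squeeze":{"type":"number"}},"required":["motion"]}

```bash
mkdir -p pics; ls; python3 - <<'E'
from cell import robot
import cv2,pickle
print(robot.observe())
for n in("top","scene"):
    c=robot.read_camera(n); pickle.dump(c,open(n+".pkl","wb"))
    cv2.imwrite(f"pics/{n}0.png",c["pixels"][:,:,::-1]); print(n,c["intrinsics"],c["xyz"],c["rotation"],[k for k in c])
E
```

```text
pics
{'time': 0.0, 'qpos': array([-1.25496420e+00,  3.42702786e-01,  1.52504146e+00, -1.93193533e-05,
        1.27537943e+00, -1.46018880e-01]), 'qvel': array([1.19579365e-03, 1.73833279e-04, 2.19791461e-04, 7.78340592e-05,
       1.01618338e-03, 1.13489627e-03]), 'joint_efforts': array([-2.27069642e-03, -4.31250179e+01, -2.44225574e+01,  7.16648530e-02,
        5.58863988e-02, -1.41189844e-04]), 'tool_pos': array([ 0.2338273 , -0.46961948,  0.24304676]), 'tool_rot': array([-3.14007523e+00, -2.04487729e-04,  4.61856486e-01]), 'contact_force': array([-0.02842823,  0.80457375, -0.21520697]), 'torque': array([-0.00636107, -0.04852089, -0.00751963]), 'grip_force': 0.0, 'opening': 0.09181078840816922}
top [[492.38138495   0.         320.0614261 ]
 [  0.         492.38138495 238.04083892]
 [  0.           0.           1.        ]] [0.40498466 0.01869262 0.90263135] [ 0.1538159  -0.02529733 -1.58101433] ['pixels', 'intrinsics', 'xyz', 'rotation']
scene [[470.7030643    0.         328.57060964]
 [  0.         470.7030643  238.14062007]
 [  0.           0.           1.        ]] [0.18966097 0.7048607  0.4195593 ] [ 1.12931178  0.01658391 -2.66437732] ['pixels', 'intrinsics', 'xyz', 'rotation']
```

View pics/top0.png

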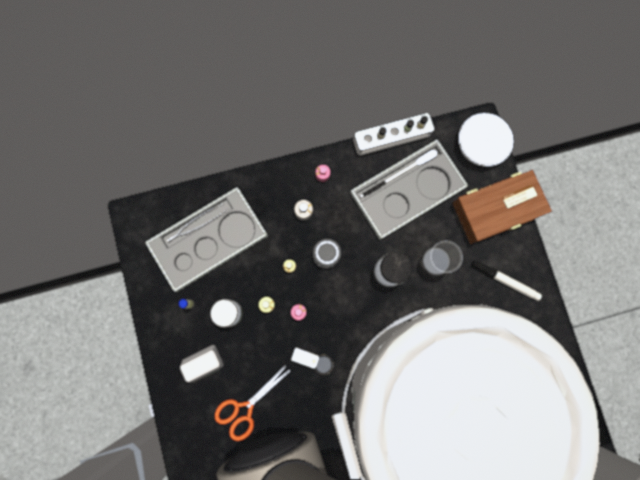

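View pics/scene0.png

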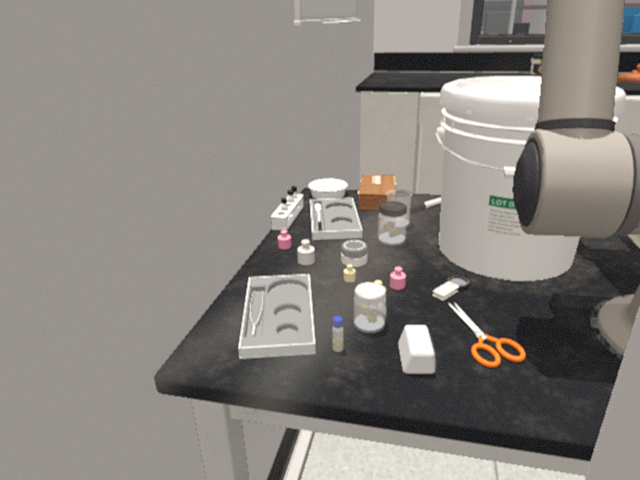

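The top view shows these candidates:
- **Jars:** the white-cap sample jar is at (226,313), and the black-cap big jar at (390,270).
- **Pale steel weight:** (304,209).
- **Brass weights:** (290,266) and (266,304). Pink look-alikes are at (323,172) and (298,312).
- **Grinder:** (327,253).
- **Vials:** the lone vial is at (186,304), with others in the rack at (395,132).
- **Trays:** the tweezers tray is at (207,240), and the spatula tray at (408,188).

A big bucket stands at (470,420). I'll take close crops and positions next.

```bash
cat > h.py <<'E'
import numpy as np,pickle,cv2
from scipy.spatial.transform import Rotation as R
def ray(K,Rm,p,px):
    d=np.linalg.inv(K)@np.array([px[0],px[1],1.]); return Rm@np.array([d[0],-d[1],-d[2]])
def hit(K,Rm,p,px,z):
    d=ray(K,Rm,p,px); return p+d*(z-p[2])/d[2]
def cam(n):
    c=pickle.load(open(n+".pkl","rb")); return c["intrinsics"],R.from_euler("xyz",c["rotation"]).as_matrix(),np.array(c["xyz"])
def proj(K,Rm,p,X):
    q=Rm.T@(np.array(X)-p); u=K@np.array([q[0],-q[1],-q[2]]); return u[:2]/u[2]
E
python3 - <<'E'
from h import *
t=cam("top"); s=cam("scene")
for n,px,z in [("jar",(226,313),.061),("grinder",(327,252),.033),("wl",(304,209),.042),("brassA",(290,266),.03),("brassB",(266,304),.03),("pink1",(323,172),.034),("pink2",(298,312),.034),("vial",(183,303),.05),("bigjar",(391,271),.05),("beaker",(440,260),.04),("bucketL",(345,410),.1),("bucketT",(425,308),.3),("bucketR",(600,430),.3),("box",(503,205),.05),
 ("jt1",(351,187),.018),("jt2",(439,141),.018),("jt3",(467,184),.018),("jt4",(381,237),.018),
 ("vt1",(146,240),.018),("vt2",(238,188),.018),("vt3",(267,235),.018),("vt4",(178,290),.018)]:
    P=hit(*t,px,z); print(n,P.round(3),"scene px",proj(*s,P).round())
print("tcp",proj(*t,[.234,-.47,.244]),"base",proj(*t,[0,0,0]))
a=cv2.imread("pics/top0.png"); b=cv2.imread("pics/scene0.png")
A=cv2.resize(a[150:330,140:340],(800,720),interpolation=cv2.INTER_CUBIC)[60:660]
cv2.imwrite("pics/c1.png",A)
E
```

```text
jar [0.409 0.156 0.061] scene px [372. 288.]
grinder [ 0.514 -0.017  0.033] scene px [355. 244.]
wl [0.591 0.024 0.042] scene px [309. 241.]
brassA [0.49  0.049 0.03 ] scene px [352. 263.]
brassB [0.424 0.091 0.03 ] scene px [379. 283.]
pink1 [ 0.661 -0.011  0.034] scene px [287. 231.]
pink2 [0.409 0.035 0.034] scene px [399. 268.]
vial [0.426 0.231 0.05 ] scene px [339. 318.]
bigjar [ 0.478 -0.127  0.05 ] scene px [394. 218.]
beaker [ 0.498 -0.217  0.04 ] scene px [400. 206.]
bucketL [ 0.256 -0.039  0.1  ] scene px [507. 231.]
bucketT [ 0.411 -0.125  0.3  ] scene px [437.  91.]
bucketR [ 0.266 -0.327  0.3  ] scene px [540.  80.]
box [ 0.595 -0.332  0.05 ] scene px [378. 181.]
jt1 [ 0.637 -0.063  0.018] scene px [310. 231.]
jt2 [ 0.726 -0.232  0.018] scene px [312. 198.]
jt3 [ 0.642 -0.28   0.018] scene px [352. 197.]
jt4 [ 0.543 -0.116  0.018] scene px [362. 229.]
vt1 [0.54  0.309 0.018] scene px [238. 346.]
vt2 [0.636 0.145 0.018] scene px [251. 276.]
vt3 [0.548 0.091 0.018] scene px [311. 273.]
vt4 [0.45  0.248 0.018] scene px [318. 339.]
tcp [685.86473168 444.11521891] base [320.055893   557.30063291]
```

View pics/c1.png

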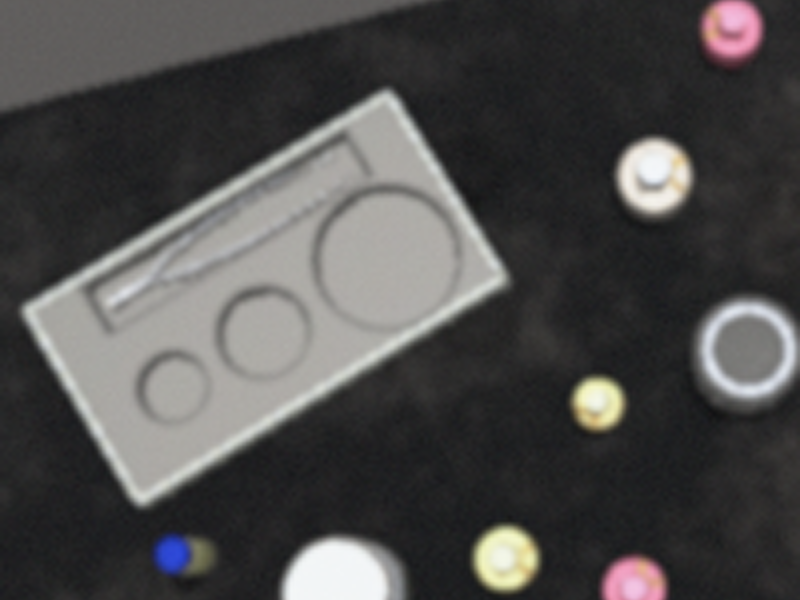

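The larger brass weight is (266,304), about 29 px-mm across against 24 for (290,266), so that one is the middle weight. The pink pair at (323,172) and (298,312) stays. The vial's cap is at (183,303). Next I'll fit the trays and bucket, which also needs an enlarged view of the jar tray.

```bash
cat >> h.py <<'E'
def fit(t,A,B):  # tray pts (xy) vs world xy -> yaw,origin,resid
    A=np.array(A,float);B=np.array(B,float); a=A-A.mean(0);b=B-B.mean(0)
    w=np.sum((b[:,0]+1j*b[:,1])*np.conj(a[:,0]+1j*a[:,1])); y=np.angle(w)
    Rm=np.array([[np.cos(y),-np.sin(y)],[np.sin(y),np.cos(y)]]); o=B.mean(0)-Rm@A.mean(0)
    return y,o,np.linalg.norm(B-(A@Rm.T+o),axis=1)
E
python3 - <<'E'
from h import *
t=cam("top"); s=cam("scene")
c=[(25,310),(388,92),(507,282),(140,503)]; w=[(387,257),(264,333),(174,387)]
f=lambda p:(p[0]/4+140-.375,p[1]/4+165-.375)
B=[hit(*t,f(p),.018)[:2] for p in c]+[hit(*t,f(p),.0165)[:2] for p in w]
A=[(.052,.096),(.052,-.096),(-.052,-.096),(-.052,.096),(-.014,-.055),(-.014,.01),(-.014,.057)]
print(fit(t,A,B))
for px in [(437,245),(470,262),(510,272),(560,262),(580,250)]: print("bucket base",hit(*s,px,0).round(3))
L=ray(*s,(440,95)); 
for z in(.25,.3,.35): print(z,hit(*t,(346,410),z).round(3),hit(*t,(480,306),z).round(3),hit(*t,(600,420),z).round(3))
for z in(.25,.3,.35): print(z,"scene rim near",hit(*s,(520,108),z).round(3),hit(*s,(437,95),z).round(3))
a=cv2.imread("pics/top0.png")
cv2.imwrite("pics/c2.png",cv2.resize(a[105:255,340:540],(800,600),interpolation=cv2.INTER_CUBIC))
E
```

```text
(np.float64(0.5533312311642825), array([0.54279809, 0.2006528 ]), array([0.00103241, 0.00140092, 0.00129088, 0.00160584, 0.00052196,
       0.00014297, 0.00063959]))
bucket base [ 0.392 -0.145  0.   ]
bucket base [ 0.317 -0.101  0.   ]
bucket base [ 0.245 -0.094  0.   ]
bucket base [ 0.168 -0.172  0.   ]
bucket base [ 0.137 -0.242  0.   ]
0.25 [ 0.284 -0.03   0.25 ] [ 0.414 -0.21   0.25 ] [ 0.267 -0.357  0.25 ]
0.3 [ 0.293 -0.026  0.3  ] [ 0.413 -0.192  0.3  ] [ 0.277 -0.328  0.3  ]
0.35 [ 0.303 -0.022  0.35 ] [ 0.412 -0.175  0.35 ] [ 0.288 -0.299  0.35 ]
0.25 scene rim near [ 0.292 -0.303  0.25 ] [ 0.486 -0.406  0.25 ]
0.3 scene rim near [ 0.262 -0.006  0.3  ] [ 0.398 -0.079  0.3  ]
0.35 scene rim near [0.232 0.292 0.35 ] [0.311 0.249 0.35 ]
```

View pics/c2.png

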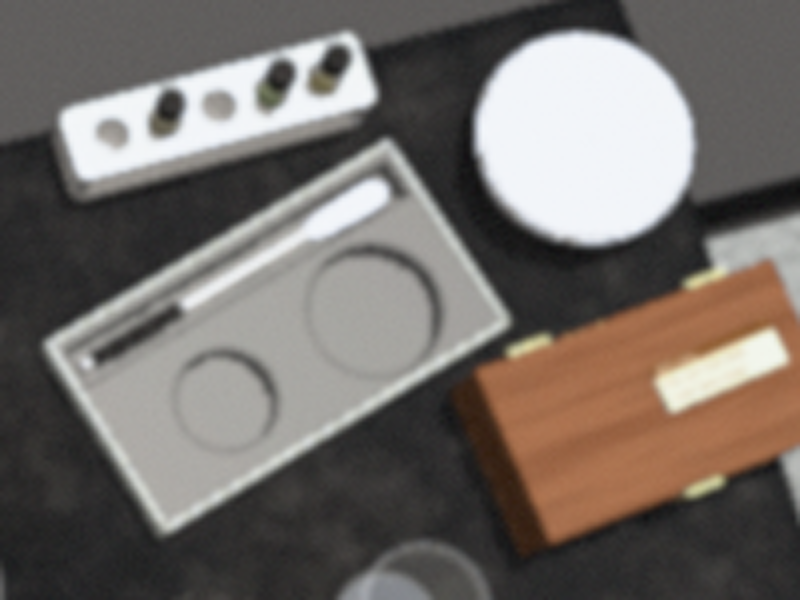

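The jar tray's corners are at (47,343), (388,142), (510,320) and (165,532). Its wells are at (373,312) and (225,401). The box corner at (455,385) and the bowl are close to the jar's well, so I'll turn the gripper for the jar. The rack vials at (165,110), (275,85) and (328,68) are not wanted.

```bash
cat > go.py <<'E'
from h import *
from cell import robot
import sys
WELL={}
def plan(x,y,z,yaw=None):
    "shift in tool units/spin from the present pose"
    o=robot.observe(); Rm=R.from_euler("xyz",o["tool_rot"]).as_matrix()
    d=Rm.T@(np.array([x,y,z])-o["tool_pos"])/.06
    cy=o["tool_rot"][2]; s=None if yaw is None else (cy-yaw+np.pi)%(2*np.pi)-np.pi
    return d.round(2),None if s is None else round(s,2)
E
python3 - <<'E'
from h import *
t=cam("top")
c=[(47,343),(388,142),(510,320),(165,532)]; w=[(373,312),(225,401)]
f=lambda p:(p[0]/4+340-.375,p[1]/4+105-.375)
B=[hit(*t,f(p),.018)[:2] for p in c]+[hit(*t,f(p),.0165)[:2] for p in w]
A=[(.052,.096),(.052,-.096),(-.052,-.096),(-.052,.096),(-.014,-.045),(-.014,.038)]
y,o,r=fit(t,A,B); print(y,o,r)
def W(y,o,p): return (np.array([[np.cos(y),-np.sin(y)],[np.sin(y),np.cos(y)]])@p+o).round(4)
print("jar well",W(y,o,A[4]),"large well",W(y,o,A[5]))
y,o=.5533,np.array([.5428,.2007])
for n,p in [("grinder",(-.014,-.055)),("mid",(-.014,.01)),("vial",(-.014,.057))]: print(n,W(y,o,p))
from go import plan
for q in [(.234,-.47,.42,2.12),(.6,-.3,.42,2.12),(.58,.02,.25,2.12)]: print(plan(*q))
E
```

```text
0.5387691165517617 [ 0.63511084 -0.17164201] [0.00140475 0.00135296 0.00130144 0.00081369 0.00105601 0.00038032]
jar well [ 0.6462 -0.2175] large well [ 0.6036 -0.1462]
grinder [0.5598 0.1465]
mid [0.5256 0.2019]
vial [0.5009 0.2418]
(array([ 0.  ,  0.  , -2.95]), np.float64(-1.66))
(array([ 6.72,  0.18, -2.95]), np.float64(-1.66))
(array([ 8.8 , -4.74, -0.11]), np.float64(-1.66))
```

Emit:
{"op": "step_arm", "data": {"motion": [[[0,0,-1],0],[[0,0,-2],0],[[0,0,-2.9],0],[[1,0,-2.9],-0.15],[[2,0,-2.9],-0.3],[[3,0,-2.9],-0.45],[[4,0,-2.9],-0.6],[[5,-0.2,-2.9],-0.75],[[5.5,-1,-2.9],-0.9],[[6,-1.6,-2.9],-1.05]], "hand": 0, "squeeze": 20}}

```text
time: 1.35
tool_pos: [0.5139, -0.2215, 0.4169]
tool_rot: [-3.14, -0.001, 1.518]
contact_force: [0.6, -0.2, -0.3]
opening: 0.092
grip_force: 0.0
```

```bash
python3 -c "
from go import *
print(robot.observe()['tool_pos']);print(plan(.58,.02,.25,2.12),plan(.55,-.1,.35,2.12))"
```

```text
[ 0.5138661  -0.22152721  0.41686076]
(array([4.08, 0.89, 2.78]), np.float64(-0.6)) (array([2.05, 0.5 , 1.12]), np.float64(-0.6))
```

Emit:
{"op": "step_arm", "data": {"motion": [[[1,0.2,0.3],-0.15],[[2,0.2,0.6],-0.3],[[3,0.2,1],-0.45],[[4,0.2,1.5],-0.6],[[4.5,0.2,1.8],-0.6],[[4.5,0.2,1.8],-0.6],[[4.5,0.2,1.8],-0.6]]}}

```text
time: 2.22
tool_pos: [0.5415, 0.0447, 0.31]
tool_rot: [-3.141, 0.001, 2.112]
contact_force: [-0.4, -0.0, 0.2]
opening: 0.092
grip_force: 0.0
```

```bash
cat >> go.py <<'E'
def wrist(name):
    o=robot.observe(); c=robot.read_camera("wrist")
    Tt=np.eye(4); Tt[:3,:3]=R.from_euler("xyz",o["tool_rot"]).as_matrix(); Tt[:3,3]=o["tool_pos"]
    T=Tt@np.array(c["T_tool_cam"]); v=(np.array(c["intrinsics"]),T[:3,:3],T[:3,3])
    pickle.dump((v,c),open(name+".pkl","wb")); cv2.imwrite(f"pics/{name}.png",c["pixels"][:,:,::-1])
    return v,c
def wcam(name): return pickle.load(open(name+".pkl","rb"))[0]
E
python3 -c "
from go import *
v,c=wrist('w1');print(robot.observe()['tool_pos'],v,[k for k in c])"
```

```text
[0.54167802 0.04421532 0.3102853 ] (array([[419.55201557,   0.        , 313.23387103],
       [  0.        , 419.55201557, 238.97451097],
       [  0.        ,   0.        ,   1.        ]]), array([[ 8.57571088e-01, -4.91782148e-01, -1.50738673e-01],
       [ 5.14365411e-01,  8.20050035e-01,  2.50890742e-01],
       [ 2.29665857e-04, -2.92691406e-01,  9.56206928e-01]]), array([0.50113429, 0.11204195, 0.45103589])) ['pixels', 'intrinsics', 'T_tool_cam']
```

View pics/w1.png

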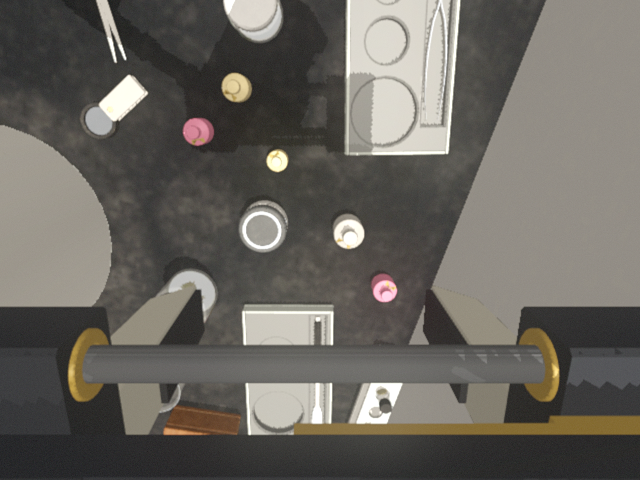

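The wrist view shows the large weight's knob at (349,237), the grinder's top at (263,230), the middle weight's knob at (233,87) and the small weight's at (276,160). The vial tray's lower corners are at (346,153) and (449,154). I'll compare these with the top-view estimates.

```bash
python3 -c "
from go import *
v=wcam('w1')
for n,p,z in [('wl',(349,237),.042),('grinder',(263,230),.033),('mid',(233,87),.034),('small',(276,160),.028),('gw',(382,110),.0165),('mw',(385,41),.0165),('vtc3',(346,153),.018),('vtc2',(449,154),.018),('jtc4',(243,306),.018),('jtc1',(333,306),.018)]:
  print(n,hit(*v,p,z).round(4))
t=cam('top')
for n,p,z in [('wl knob',(653/4+140,165+168/4),.042),('mid',(505/4+140,165+560/4),.034),('gr',(749/4+140,165+349/4),.033)]: print(n,hit(*t,p,z).round(4))
print(plan(.590,.022,.045,2.11))"
```

```text
wl [0.5958 0.0252 0.042 ]
grinder [ 0.5174 -0.0161  0.033 ]
mid [0.426  0.0915 0.034 ]
small [0.4936 0.0526 0.028 ]
gw [0.5593 0.1476 0.0165]
mw [0.5271 0.201  0.0165]
vtc3 [0.551  0.0939 0.018 ]
vtc2 [0.6413 0.1469 0.018 ]
jtc4 [ 0.542  -0.1108  0.018 ]
jtc1 [ 0.6296 -0.0583  0.018 ]
wl knob [0.5945 0.025  0.042 ]
mid [0.4219 0.0904 0.034 ]
gr [ 0.5139 -0.0172  0.033 ]
(array([-0.73,  0.5 ,  4.42]), np.float64(0.0))
```

Emit:
{"op": "step_arm", "data": {"motion": [[[-0.3,0.3,0.9],0],[[-0.6,0.5,1.8],0],[[-0.73,0.58,2.7],0],[[-0.73,0.58,3.6],0],[[-0.73,0.58,4.2],0],[[-0.73,0.58,4.6],0],[[-0.73,0.58,4.6],0]]}}

```text
time: 3.15
tool_pos: [0.5933, 0.0241, 0.0326]
tool_rot: [-3.139, -0.001, 2.11]
contact_force: [-0.1, -0.8, 0.4]
opening: 0.0914
grip_force: 0.0
```

Emit:
{"op": "step_arm", "data": {"motion": [[[0,0,0],0],[[0,0,0],0],[[0,0,0],0],[[0,0,0],0],[[0,0,0],0],[[0,0,0],0]], "hand": 255, "squeeze": 25}}

```text
time: 3.9
tool_pos: [0.5938, 0.0256, 0.0337]
tool_rot: [3.142, 0.0, 2.112]
contact_force: [1.7, 1.4, 1.9]
opening: 0.0364
grip_force: 2.1
```

```bash
python3 -c "
from go import *
print(robot.observe()['tool_pos']);print(plan(.6036,-.1462,.042,2.11))"
```

```text
[0.59376728 0.02560085 0.03371716]
(array([-2.54, -1.33, -0.14]), np.float64(0.0))
```

Emit:
{"op": "step_arm", "data": {"motion": [[[0,0,0],0],[[0,0,0],0],[[0,0,0],0],[[0,0,-0.5],0],[[0,0,-1.2],0],[[0,0,-2],0],[[-0.5,-0.3,-2],0],[[-1,-0.6,-2],0],[[-1,-0.6,-2],0],[[-1,-0.6,-2],0]]}}

```text
time: 5.15
tool_pos: [0.5932, -0.0442, 0.1531]
tool_rot: [-3.14, -0.001, 2.111]
contact_force: [0.9, -0.5, -2.9]
opening: 0.0314
grip_force: 25.0
```

```bash
python3 -c "
from go import *
v,c=wrist('w2');print(robot.observe()['tool_pos']);print(plan(.6036,-.1462,.042,2.11))
for P in [(.541,-.116,.018),(.6305,-.0625,.018),(.6036,-.1462,.0165),(.6462,-.2175,.0165)]:print(proj(*v,P))"
```

```text
[ 0.59334923 -0.04375622  0.15320304]
(array([-1.55, -0.73,  1.85]), np.float64(0.0))
[198.07246689 278.24999033]
[345.20559106 278.43013528]
[255.49884222 349.27073153]
[259.48122306 439.55602212]
```

View pics/w2.png

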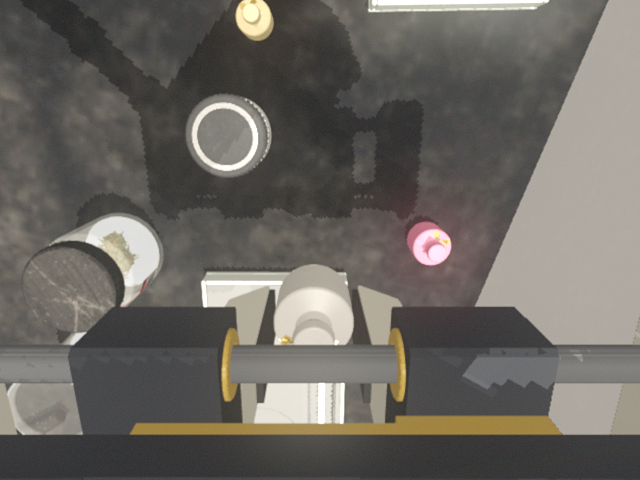

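The weight is held. The jar tray's near corners are at (203,272) and (347,272), against predictions of (198,278) and (345,278). I'll check the offset using the held weight's far base edge at (313,266).

```bash
python3 -c "
from go import *
v=wcam('w2'); o=robot.observe(); Rm=R.from_euler('xyz',o['tool_rot']).as_matrix(); p=o['tool_pos']
for x in (-.003,0,.003):print(x,proj(*v,p+Rm@np.array([x+.016,0,.0337])),proj(*v,p+Rm@np.array([x,.016,.0337])))
print(hit(*v,(203,272),.018),hit(*v,(347,272),.018))
print('grinder',hit(*v,(226,135),.033),'small',hit(*v,(251,12),.028),'pink1',hit(*v,(436,250),.034))
"
```

```text
-0.003 [313.86723211 264.53973663] [349.08434787 297.51101576]
0 [313.85987817 258.16301407] [349.23949726 291.44280319]
0.003 [313.8524544  251.72574285] [349.3960835  285.31839236]
[ 0.54186927 -0.10994882  0.018     ] [ 0.62898528 -0.05771978  0.018     ]
grinder [ 0.51459833 -0.01587477  0.033     ] small [0.494607   0.05126237 0.028     ] pink1 [ 0.66625511 -0.01011155  0.034     ]
```

Emit:
{"op": "step_arm", "data": {"motion": [[[-0.8,-0.4,0],0],[[-1.49,-0.71,0],0],[[-1.49,-0.71,0.4],0],[[-1.49,-0.71,0.8],0],[[-1.49,-0.71,1.2],0],[[-1.49,-0.71,1.5],0],[[-1.49,-0.71,1.7],0],[[-1.49,-0.71,1.82],0],[[-1.49,-0.71,1.82],0],[[-1.49,-0.71,1.82],0]]}}

```text
time: 6.45
tool_pos: [0.6038, -0.1432, 0.0452]
tool_rot: [3.141, 0.001, 2.112]
contact_force: [-0.3, 1.0, -2.3]
opening: 0.0315
grip_force: 25.0
```

Emit:
{"op": "step_arm", "data": {"motion": [[[0,0,0.02],0],[[0,0,0.03],0],[[0,0,0.03],0]]}}

```text
time: 6.82
tool_pos: [0.6033, -0.143, 0.0428]
tool_rot: [3.142, 0.0, 2.112]
contact_force: [0.3, 0.3, -2.2]
opening: 0.0313
grip_force: 25.0
```

Emit:
{"op": "step_arm", "data": {"motion": [[[0,0,0.04],0],[[0,0,0.04],0],[[0,0,0.04],0]]}}

```text
time: 7.2
tool_pos: [0.6034, -0.1431, 0.0403]
tool_rot: [3.141, 0.0, 2.112]
contact_force: [0.5, 0.7, -1.7]
opening: 0.0312
grip_force: 25.0
```

Emit:
{"op": "step_arm", "data": {"motion": [[[0,0,0],0],[[0,0,0],0],[[0,0,0],0],[[0,0,0],0],[[0,0,-1],0],[[0,0,-2],0],[[0.5,0,-2.3],0],[[1,-0.2,-2.3],0],[[1.5,-0.3,-2.3],0],[[1.5,-0.3,-2.3],0]], "hand": 70}}

```text
time: 8.45
tool_pos: [0.5405, -0.0738, 0.1787]
tool_rot: [-3.141, -0.0, 2.113]
contact_force: [0.7, -0.4, 0.4]
opening: 0.0667
grip_force: 0.0
```

```bash
python3 -c "
from go import *
v,c=wrist('w3');print(robot.observe()['tool_pos']);print(plan(.515,-.0162,.031,2.11))
for n,P in [('c4',(.541,-.116,.018)),('c1',(.6305,-.0625,.018)),('wl',(.6036,-.1462,.0485)),('jw',(.6462,-.2175,.0165))]:print(n,proj(*v,P))"
```

```text
[ 0.54154801 -0.07479364  0.17879477]
(array([1.07, 0.12, 2.46]), np.float64(0.0))
c4 [285.44849101 267.30310211]
c1 [421.16382444 267.67872124]
wl [335.86413208 355.72550927]
jw [332.14998347 418.78741383]
```

View pics/w3.png

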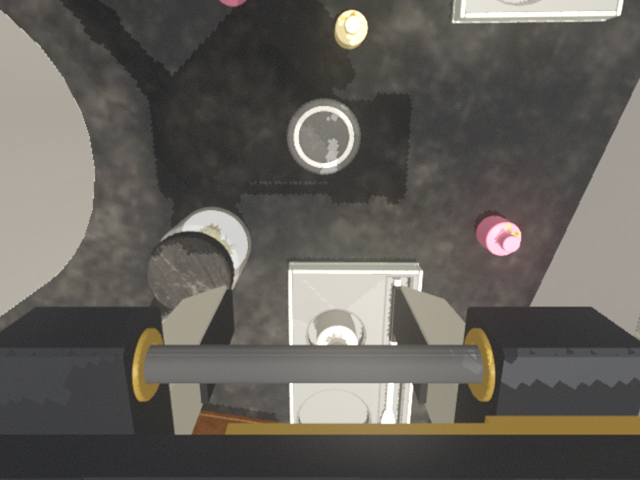

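The large weight stands in its well at (336,332). The grinder's top is at (324,136). The grinder is next.

```bash
python3 -c "
from go import *
v=wcam('w3')
print('gr',hit(*v,(324,136),.033),'well edge', hit(*v,(337,328),.0165))
print(plan(.5155,-.016,.031,2.11))"
```

```text
gr [ 0.51440487 -0.01654184  0.033     ] well edge [ 0.6030494  -0.14045289  0.0165    ]
(array([1.07, 0.13, 2.46]), np.float64(0.0))
```

Emit:
{"op": "step_arm", "data": {"motion": [[[0.5,0.05,0.3],0],[[1.07,0.11,0.8],0],[[1.07,0.11,1.6],0],[[1.07,0.11,2.2],0],[[1.07,0.11,2.46],0],[[1.07,0.11,2.46],0],[[1.07,0.11,2.46],0]], "hand": 0}}

```text
time: 9.38
tool_pos: [0.5153, -0.0171, 0.0319]
tool_rot: [3.14, 0.002, 2.112]
contact_force: [0.4, -0.7, 0.3]
opening: 0.0917
grip_force: 0.0
```

Emit:
{"op": "step_arm", "data": {"motion": [[[0,0,0],0],[[0,0,0],0],[[0,0,0],0],[[0,0,0],0],[[0,0,0],0],[[0,0,0],0],[[0,0,0],0]], "hand": 255, "squeeze": 20}}

```text
time: 10.25
tool_pos: [0.5142, -0.0167, 0.0308]
tool_rot: [3.142, 0.0, 2.112]
contact_force: [-0.4, -0.0, 1.6]
opening: 0.0504
grip_force: 20.0
```

Emit:
{"op": "step_arm", "data": {"motion": [[[0,0,-0.5],0],[[0,0,-1.2],0],[[0.5,0.5,-1.5],0],[[1,1,-1.5],0],[[1.5,1.5,-1.5],0],[[1.95,2.05,-1.5],0],[[1.95,2.05,-1.2],0],[[1.95,2.05,-0.8],0],[[1.95,2.05,-0.8],0],[[1.95,2.05,-0.8],0]]}}

```text
time: 11.5
tool_pos: [0.5596, 0.1468, 0.0792]
tool_rot: [3.141, 0.0, 2.112]
contact_force: [0.7, -0.6, -0.6]
opening: 0.0507
grip_force: 20.0
```

```bash
python3 -c "
from go import *
v,c=wrist('w4');print(robot.observe()['tool_pos']);print(plan(.560,.147,.038,2.11))
y=.5533;o=np.array([.5428,.2007]);Q=np.array([[np.cos(y),-np.sin(y)],[np.sin(y),np.cos(y)]])
for p in [(-.052,.096),(.052,.096),(-.014,.057),(-.014,.01),(-.014,-.055)]: print(p,proj(*v,[*(Q@p+o),.017]).round())"
```

```text
[0.55990714 0.14684536 0.0795997 ]
(array([0.  , 0.  , 0.69]), np.float64(0.0))
(-0.052, 0.096) [216. -70.]
(0.052, 0.096) [468. -74.]
(-0.014, 0.057) [310.  32.]
(-0.014, 0.01) [311. 141.]
(-0.014, -0.055) [313. 270.]
```

View pics/w4.png

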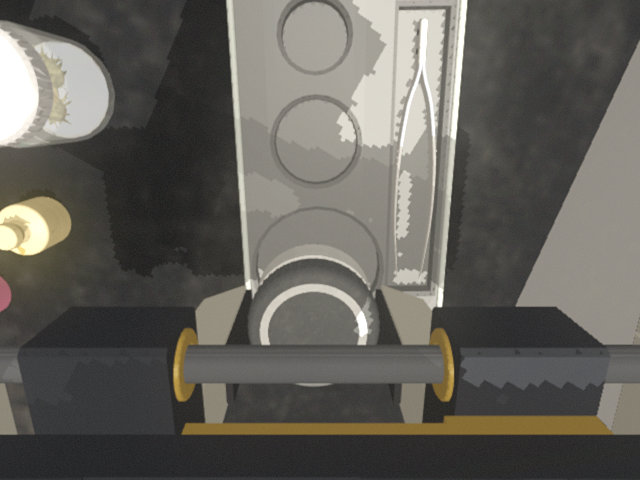

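The wells appear at (316,35) and (317,139), about 5 px (2 mm) toward tool +y of the prediction. I'll shift by that and set the grinder down.

Emit:
{"op": "step_arm", "data": {"motion": [[[0,0.03,0.2],0],[[0,0.03,0.4],0],[[0,0.03,0.58],0],[[0,0.03,0.66],0],[[0,0.03,0.7],0],[[0,0.03,0.7],0],[[0,0.03,0.7],0]]}}

```text
time: 12.42
tool_pos: [0.5607, 0.1478, 0.0373]
tool_rot: [-3.141, 0.0, 2.112]
contact_force: [-4.1, -1.4, 5.4]
opening: 0.0502
grip_force: 20.0
```

Emit:
{"op": "step_arm", "data": {"motion": [[[0,0,0],0],[[0,0,0],0],[[0,0,0],0],[[0,0,0],0],[[0,0,-1],0],[[0,0,-2],0],[[0,-0.8,-2.7],0],[[0,-1.6,-2.7],0],[[0,-2.2,-2.7],0],[[0,-2.2,-2.7],0]], "hand": 70}}

```text
time: 13.68
tool_pos: [0.4461, 0.0792, 0.1991]
tool_rot: [-3.141, 0.0, 2.111]
contact_force: [0.8, 0.6, -0.3]
opening: 0.0665
grip_force: 0.0
```

```bash
python3 -c "
from go import *
v,c=wrist('w5');print(robot.observe()['tool_pos'])"
```

```text
[0.44763233 0.07960542 0.19922143]
```

View pics/w5.png

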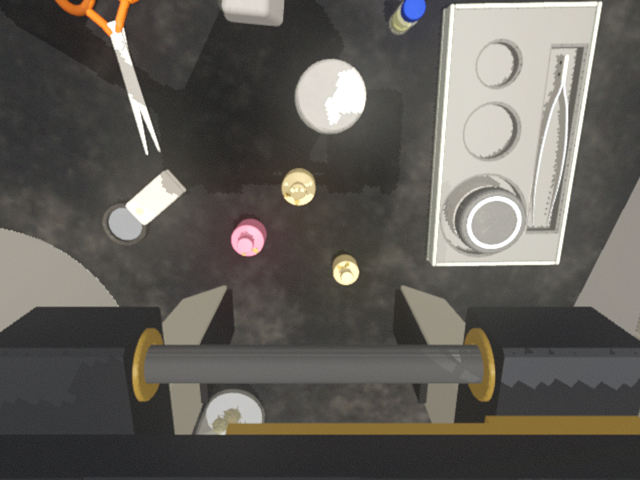

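The grinder is seated at (490,215). The jar cap is at (330,96), the middle weight's knob at (298,190) and the vial cap at (413,10).

```bash
python3 -c "
from go import *
v=wcam('w5')
for n,p,z in [('jar',(330,96),.061),('mid',(298,190),.034),('vial',(413,10),.05),('small',(346,273),.028),('grinder',(495,219),.0395),('mw',(490,130),.0165),('vw',(497,64),.0165)]: print(n,hit(*v,p,z).round(4))
t=cam('top'); print(hit(*t,(335/4+140,165+590/4),.061))
print(plan(.410,.1565,.042,2.11))"
```

```text
jar [0.4103 0.1596 0.061 ]
mid [0.4249 0.0929 0.034 ]
vial [0.4282 0.2296 0.05  ]
small [0.4918 0.0537 0.028 ]
grinder [0.5603 0.1499 0.0395]
mw [0.5263 0.2026 0.0165]
vw [0.5023 0.2416 0.0165]
[0.40954854 0.1594451  0.061     ]
(array([1.42, 0.12, 2.62]), np.float64(0.0))
```

Emit:
{"op": "step_arm", "data": {"motion": [[[0.7,0.1,0],0],[[1.46,0.14,0.2],0],[[1.46,0.14,0.9],0],[[1.46,0.14,1.7],0],[[1.46,0.14,2.4],0],[[1.46,0.14,2.62],0],[[1.46,0.14,2.62],0]], "hand": 0}}

```text
time: 14.6
tool_pos: [0.4103, 0.1596, 0.0412]
tool_rot: [-3.141, -0.0, 2.112]
contact_force: [1.1, -0.3, 0.7]
opening: 0.0918
grip_force: 0.0
```

Emit:
{"op": "step_arm", "data": {"motion": [[[0,0,0],0],[[0,0,0],0],[[0,0,0],0],[[0,0,0],0],[[0,0,0],0],[[0,0,0],0],[[0,0,0],0]], "hand": 255, "squeeze": 25}}

```text
time: 15.48
tool_pos: [0.41, 0.1593, 0.0417]
tool_rot: [3.141, 0.0, 2.112]
contact_force: [-0.6, 0.1, 3.7]
opening: 0.0474
grip_force: 25.0
```

Emit:
{"op": "step_arm", "data": {"motion": [[[0,0,-0.6],0],[[0,0,-1.3],0],[[-0.5,0,-2],0],[[-1.3,0,-2],-0.15],[[-2.2,0.05,-2],-0.3],[[-3.1,0.1,-2],-0.45],[[-4,0.1,-2],-0.6],[[-4.9,0.15,-2],-0.75],[[-5.8,0.2,-2],-0.9],[[-5.8,0.2,-2],-0.9]]}}

```text
time: 16.73
tool_pos: [0.6002, -0.1361, 0.1601]
tool_rot: [-3.141, -0.0, 3.009]
contact_force: [0.2, 0.4, -1.1]
opening: 0.0477
grip_force: 25.0
```

```bash
python3 -c "
from go import *
print(robot.observe()['tool_pos']);print(plan(.646,-.214,.049,3.34), plan(.646,-.214,.11,3.34))"
```

```text
[ 0.6001689  -0.13614732  0.16006699]
(array([-0.93, -1.18,  1.85]), np.float64(-0.33)) (array([-0.93, -1.18,  0.83]), np.float64(-0.33))
```

Emit:
{"op": "step_arm", "data": {"motion": [[[-0.5,-0.6,0],-0.15],[[-0.93,-1.18,0],-0.33],[[-0.93,-1.18,0.5],-0.33],[[-0.93,-1.18,0.9],-0.33],[[-0.93,-1.18,0.9],-0.33],[[-0.93,-1.18,0.9],-0.33]]}}

```text
time: 17.48
tool_pos: [0.6457, -0.2098, 0.1084]
tool_rot: [-3.141, 0.001, -2.941]
contact_force: [0.2, -0.6, -1.5]
opening: 0.0473
grip_force: 25.0
```

```bash
python3 -c "
from go import *
v,c=wrist('w6');o=robot.observe();print(o['tool_pos']);print(plan(.646,-.214,.0485,3.34))
y=.5388;oo=np.array([.6351,-.1716])+[-.0002,.0034];Q=np.array([[np.cos(y),-np.sin(y)],[np.sin(y),np.cos(y)]])
for p in [(-.052,.096),(-.052,-.096),(-.014,.038),(-.014,-.045)]: print(p,proj(*v,[*(Q@p+oo),.018]).round())"
```

```text
[ 0.64602438 -0.21003035  0.10892443]
(array([ 0.02, -0.06,  1.01]), np.float64(0.0))
(-0.052, 0.096) [536. 102.]
(-0.052, -0.096) [200. 220.]
(-0.014, 0.038) [446. 205.]
(-0.014, -0.045) [307. 251.]
```

View pics/w6.png

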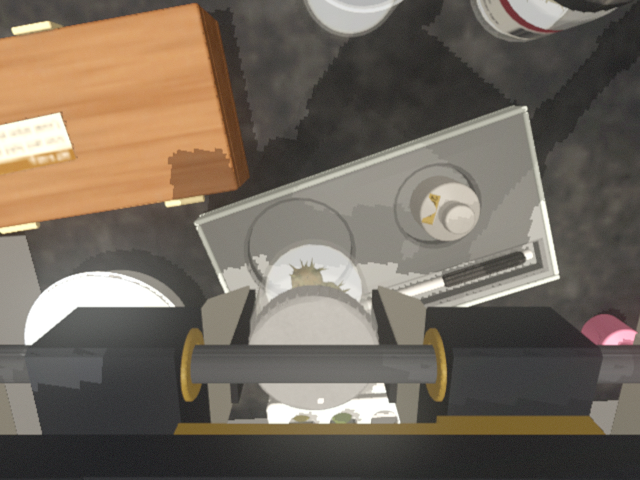

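The jar well is at (301,248) and the seated weight at about (445,210). This view lies between the two estimates, so I'm using (0.646, -0.2155).

Emit:
{"op": "step_arm", "data": {"motion": [[[0.02,-0.09,0],0],[[0.02,-0.09,0.4],0],[[0.02,-0.09,0.75],0],[[0.02,-0.09,0.92],0],[[0.02,-0.09,0.98],0],[[0.02,-0.09,1.01],0],[[0.02,-0.09,1.01],0],[[0.02,-0.09,1.01],0]]}}

```text
time: 18.52
tool_pos: [0.6458, -0.2161, 0.0482]
tool_rot: [-3.14, 0.001, -2.941]
contact_force: [-2.1, 0.8, 6.8]
opening: 0.048
grip_force: 25.0
```

Emit:
{"op": "step_arm", "data": {"motion": [[[0,0,0],0],[[0,0,0],0],[[0,0,0],0],[[0,0,-0.8],0],[[0,0,-1.6],0],[[0,0,-2.5],0],[[0,0.8,-2.5],0.15],[[0.4,1.6,-2.5],0.3],[[0.8,2.4,-2.5],0.45],[[0.8,2.4,-2.5],0.45]], "hand": 85}}

```text
time: 19.77
tool_pos: [0.5675, -0.0813, 0.1971]
tool_rot: [3.141, -0.002, 2.894]
contact_force: [-0.3, -0.6, -0.6]
opening: 0.0614
grip_force: 0.0
```

```bash
python3 -c "
from go import *
v,c=wrist('w7');print(robot.observe()['tool_pos'],robot.observe()['tool_rot']);print(plan(.425,.0922,.1,2.11),plan(.425,.0922,.031,2.11))"
```

```text
[ 0.5693004  -0.08309459  0.1974599 ] [-3.14141028e+00  6.30159137e-04  2.89468158e+00]
(array([3.05, 2.25, 1.62]), np.float64(0.78)) (array([3.05, 2.25, 2.77]), np.float64(0.78))
```

View pics/w7.png

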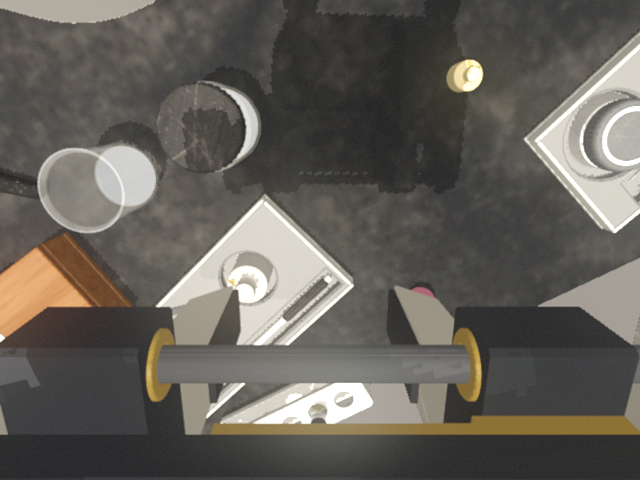

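The large weight is seated at (248,283). The jar is hidden here, so I'll check it later. The middle weight is next.

Emit:
{"op": "step_arm", "data": {"motion": [[[0.7,0.5,0],0.15],[[1.4,1,0.2],0.3],[[2.1,1.5,0.5],0.45],[[2.7,2,0.9],0.6],[[3.05,2.25,1.3],0.78],[[3.05,2.25,1.3],0.78],[[3.05,2.25,1.9],0.78],[[3.05,2.25,2.5],0.78],[[3.05,2.25,2.77],0.78],[[3.05,2.25,2.77],0.78]], "hand": 40}}

```text
time: 21.08
tool_pos: [0.4274, 0.0907, 0.0303]
tool_rot: [-3.141, 0.0, 2.114]
contact_force: [-0.6, -0.4, -0.1]
opening: 0.0774
grip_force: 0.0
```

Emit:
{"op": "step_arm", "data": {"motion": [[[0,0,0],0],[[0,0,0],0],[[0,0,0],0],[[0,0,0],0],[[0,0,0],0],[[0,0,0],0],[[0,0,0],0],[[0,0,0],0]], "hand": 255, "squeeze": 20}}

```text
time: 22.08
tool_pos: [0.4257, 0.0918, 0.0307]
tool_rot: [-3.142, 0.0, 2.112]
contact_force: [-0.5, 0.0, 2.5]
opening: 0.0256
grip_force: 20.0
```

```bash
python3 -c "
from go import *
print(robot.observe()['tool_pos'],robot.observe()['opening']);print(plan(.527,.2028,.0375,2.11))"
```

```text
[0.42570575 0.09184789 0.0307472 ] 0.025624669163913136
(array([ 0.72,  2.4 , -0.11]), np.float64(0.0))
```

Emit:
{"op": "step_arm", "data": {"motion": [[[0,0,-0.6],0],[[0.2,0.3,-1.2],0],[[0.5,1.1,-1.3],0],[[0.72,1.9,-1.3],0],[[0.72,2.4,-1.1],0],[[0.72,2.4,-0.7],0],[[0.72,2.4,-0.35],0],[[0.72,2.4,-0.17],0],[[0.72,2.4,-0.11],0],[[0.72,2.4,-0.11],0]]}}

```text
time: 23.32
tool_pos: [0.5272, 0.203, 0.0378]
tool_rot: [3.141, 0.0, 2.112]
contact_force: [-0.2, 0.8, -0.7]
opening: 0.0254
grip_force: 20.0
```

Emit:
{"op": "step_arm", "data": {"motion": [[[0,0,0.01],0],[[0,0,0.01],0]]}}

```text
time: 23.58
tool_pos: [0.5274, 0.2031, 0.0373]
tool_rot: [3.14, 0.001, 2.112]
contact_force: [1.3, 0.5, 1.8]
opening: 0.0252
grip_force: 20.0
```

Emit:
{"op": "step_arm", "data": {"motion": [[[0,0,0],0],[[0,0,0],0],[[0,0,0],0],[[0,0,-0.8],0],[[0,0,-1.6],0],[[0,-0.6,-2.2],0],[[0,-1.18,-2.4],0],[[0,-1.18,-2.4],0],[[0,-1.18,-2.4],0]], "hand": 120}}

```text
time: 24.7
tool_pos: [0.4667, 0.1667, 0.1807]
tool_rot: [3.141, 0.0, 2.112]
contact_force: [0.7, 0.5, 0.2]
opening: 0.0483
grip_force: 0.0
```

```bash
python3 -c "
from go import *
v,c=wrist('w8');print(robot.observe()['tool_pos']);print(plan(.4275,.230,.04,2.11))
print(proj(*v,(.4275,.23,.05)))"
```

```text
[0.46680331 0.16681226 0.18032795]
(array([ 1.24, -0.02,  2.34]), np.float64(0.0))
[311.16020411 117.58559834]
```

View pics/w8.png

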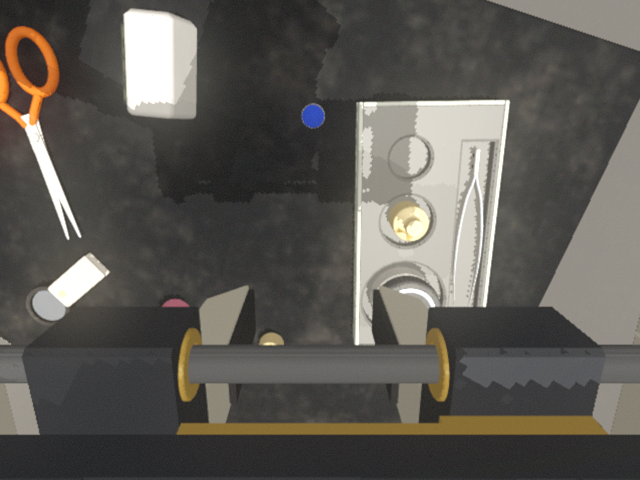

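The vial cap is at (313,116), right at the prediction. The middle weight is seated at (405,220), and the vial's well is at (409,157).

Emit:
{"op": "step_arm", "data": {"motion": [[[0.6,0,0.3],0],[[1.25,0,0.8],0],[[1.25,0,1.4],0],[[1.25,0,2],0],[[1.25,0,2.34],0],[[1.25,0,2.34],0],[[1.25,0,2.34],0]]}}

```text
time: 25.62
tool_pos: [0.4282, 0.2312, 0.0405]
tool_rot: [3.141, 0.0, 2.112]
contact_force: [-0.1, -0.6, 0.4]
opening: 0.0489
grip_force: 0.0
```

Emit:
{"op": "step_arm", "data": {"motion": [[[0,0,0],0],[[0,0,0],0],[[0,0,0],0],[[0,0,0],0],[[0,0,0],0],[[0,0,0],0]], "hand": 255, "squeeze": 10}}

```text
time: 26.38
tool_pos: [0.4277, 0.2309, 0.0405]
tool_rot: [3.141, 0.0, 2.112]
contact_force: [-0.8, 0.9, 3.6]
opening: 0.0153
grip_force: 10.0
```

```bash
python3 -c "
from go import *
print(hit(*wcam('w8'),(409,157),.0165))
print(robot.observe()['tool_pos'],robot.observe()['opening']);print(plan(.5018,.2422,robot.observe()['tool_pos'][2]+.007,2.11))"
```

```text
[0.5018668  0.24228458 0.0165    ]
[0.4277395  0.23088197 0.04050445] 0.015295858664027447
(array([-0.47,  1.16, -0.12]), np.float64(0.0))
```

Emit:
{"op": "step_arm", "data": {"motion": [[[0,0,-0.5],0],[[0,0.2,-1],0],[[-0.3,0.7,-1],0],[[-0.47,1.16,-1],0],[[-0.47,1.16,-0.8],0],[[-0.47,1.16,-0.5],0],[[-0.47,1.16,-0.25],0],[[-0.47,1.16,-0.14],0],[[-0.47,1.16,-0.11],0],[[-0.47,1.16,-0.11],0]]}}

```text
time: 27.62
tool_pos: [0.5018, 0.2426, 0.0472]
tool_rot: [3.141, 0.0, 2.112]
contact_force: [-0.8, -0.3, -0.1]
opening: 0.0152
grip_force: 10.0
```

Emit:
{"op": "step_arm", "data": {"motion": [[[0,0,0],0],[[0,0,0],0]]}}

```text
time: 27.88
tool_pos: [0.502, 0.2426, 0.0471]
tool_rot: [3.141, 0.0, 2.112]
contact_force: [-0.5, 0.2, -0.6]
opening: 0.015
grip_force: 10.0
```

Emit:
{"op": "step_arm", "data": {"motion": [[[0,0,0.01],0],[[0,0,0.01],0],[[0,0,0.01],0],[[0,0,0.01],0],[[0,0,-0.7],0],[[0,0,-1.6],0],[[0,0,-2.5],0],[[0,-0.6,-3],0],[[0,-1.2,-3.2],0],[[0,-1.2,-3.2],0]], "hand": 150}}

```text
time: 29.12
tool_pos: [0.439, 0.2049, 0.2403]
tool_rot: [3.14, 0.001, 2.111]
contact_force: [0.7, 0.3, -0.8]
opening: 0.0377
grip_force: 0.0
```

```bash
python3 -c "
from go import *
v,c=wrist('w9'); t=robot.read_camera('top')['pixels'][:,:,::-1]; s=robot.read_camera('scene')['pixels'][:,:,::-1]
f=lambda a:cv2.resize(a,(400,300),interpolation=cv2.INTER_CUBIC)
w=c['pixels'][:,:,::-1]
cv2.imwrite('pics/m.png',np.vstack([np.hstack([f(t[105:255,340:540]),f(t[150:300,120:320])]),np.hstack([f(s[150:360,200:480]),f(w)])]))"
```

```text
(no output)
```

View pics/m.png

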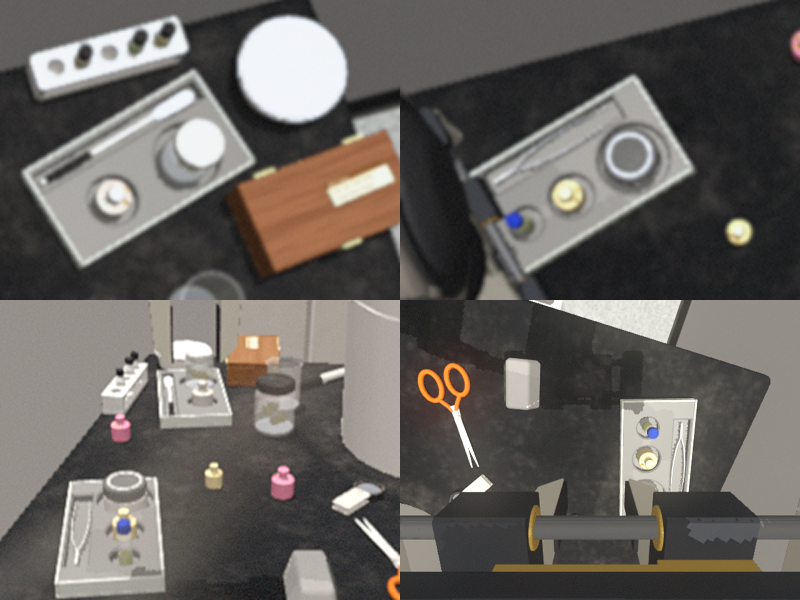

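All five stand upright in their wells, and the small weight, big jar and beaker haven't moved. I'm handing in.

```bash
python3 -c "
from cell import robot
print(robot.hand_in())"
```

```text
the job is handed in; nothing more can be done
None
```

The job is handed in at about 29 s of the 109 s allowed: all five items were released upright in their wells, and the items to be left alone looked unmoved in the last pictures. The hand-in gave no verdict.

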